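Turn the face-down chocolate onto the board with the palette knife

ROBOT

A 6-joint arm with a two-finger parallel gripper is mounted at the origin on the work surface. World frame = base frame: x ahead of the robot, y to its left, z up, the work surface at z = 0. Lengths are in m, angles in rad, forces in N, time in s.
With the tool pointing down it reaches from about 0.35 to 0.975 m from the base axis. Payload 4.9 kg.
Tool frame: the origin (TCP) lies at the very end of the fingers, on their centre line; the grasp point (between the pads) lies 19 mm behind it; z points along the fingers, x is the direction in which the jaws open and shut, and the axes are right-handed (so a half turn about z gives the same grasp; the last joint's range is limited). The gripper opens to 85 mm and grips with 20 to 120 N. Pads are 22 mm wide; open, the fingers measure 114 mm over their backs; the gripper's body (76 mm by 85 mm) begins 54 mm behind the grasp point. The pads swing forward as they close: fully open they stand 13 mm farther back than shut.
Start: joints at [1.187, 0.053, 1.613, -0, 1.476, -0.119], TCP at [0.164, 0.603, 0.198] pointing down, gripper open.
Joint ranges: [-3.01, 3.01], [-1.01, 2.22], [0.06, 2.58], [-1.02, 4.17], [0.09, 2.62], [-3.14, 3.14]. Speed limits (rad/s): [2.57, 2.57, 3.14, 3.14, 3.14, 3.14].

INTERFACE

Orientations are given as a rotation vector (axis times angle).
In Python, from station import readout, viewer, ctrl, nets gives the robot as it stands. The module is installed in compiled form; this text tells all that it offers.
- The arm moves only by the tool step_arm, never from a script. Its argument "moves" is a list that holds one entry, the list of rows, each a list of 4 numbers: the shift along the world's x, y, z in cm, then the turn about the world's z in rad. In form: [[[dx, dy, dz, yaw], ...]]. A call has 1 to 10 rows; each row shifts and turns the commanded pose from where the row before left it; what a row does not reach is not made up. A row lasts 1/12 s, in which the tool goes at most 41.7 mm and 7.16 degrees, less where a joint would pass 70% of its speed; a pose out of reach is approached as far as the arm can. A call is refused whole if a number of a shift passes 4.17 or a number of a turn 0.125, either way. A call with a gripper value outside its range is refused whole. "grip" is the closure, from 0 (fully open) to 1 (shut), set as the call begins (left out, the last holds). The fingers move at their own pace and stop on an object; "squeeze" is the grip in N (left out, the last holds). Time passes only in rows, so rows that do not move let the fingers close. It gives the time, the measured TCP pose, the force and the opening at its end, in the units of the state.
- readout.get_obs(): the state, without advancing time (a new reading comes with each control period).
- viewer.get_image(name): name is "side" or "top" or "wrist"; returns the picture (384x512x3 uint8, blue, green, red); there is no depth.
- viewer.calibration(name): a dict with "camera_matrix" (3x3 intrinsics, pixels), "R" (3x3) and "t" (3): a world point X has camera coordinates R X + t. Camera axes: x right, y down, z forward; pixel columns grow to the right and rows downward; lengths in m; the calibration is good to about 2 mm. A picture is of the moment at which its call begins: read the wrist's pose just before it. calibration takes no time and is no camera call; for the wrist camera it gives the pose at the moment of the call.
- ctrl.finish_job(): hands the job in, once; it reports no verdict.
Trained networks look in the newest picture that a camera, given by its name, has taken for a name from the list of things; names that differ only in an ending like _2 or _b are one class to them, and where a whole thing is asked for, a point or a joint stands for the part that bears it (a point fixed in the world has none). Each returns a list of dicts, best first, with "confidence" (0 to 1); they miss things now and then, are a little off and sometimes report something else, mostly with a low value. They report only what shows in the picture. A call takes as long as a camera call. They do not tell look-alikes from the thing itself.
- nets.masks_of(camera, thing): "region" (384x512 bool, what is visible of it) and "box" ([left, top, right, bottom] in pixels, round what is visible of it).
- nets.pinpoint(camera, thing): "at" ([column, row] in pixels: a listed point, or the origin of a listed thing).
The state is a dict: "t": time; "q": joint angles; "dq": joint speeds; "effort": joint torques, N m; "tool_pos": TCP position; "tool_rot": TCP orientation; "contact_force": force on the tool from outside, world axes, zero at the start; "wrist_torque": the same for the moment, N m; "opening": finger opening in m.
Only numpy, scipy, OpenCV 4.12 (cv2) and the standard library are available. Lean on these libraries where they do the work, as an engineer would, in place of code of your own. Each camera call takes 0.05 s, during which the arm holds its last target. There are 200 camera calls.

TASK

One of the three square chocolates lying along the front edge of the white board is upside down, its plain brown back showing. Take the palette knife from its rest, slide the blade under that chocolate's near edge and tip it over so that it lies flat on the white board, flower up; never touch that chocolate with the gripper or lift it high off the slab. Leave the other two chocolates, the jar and the steel cup where they are, and lay the knife back in its rest, handle in both saddles.

Things in the scene. Friction and masses are not known exactly. Their poses are not given: they have to be found in the camera images.
- station: Fixed grey stone slab with a white board lying on its far part. Origin: at table height, under the middle of the board's front edge; x points away from the robot across the board, y along that edge, z up. Bare stone: x -80 to 0 mm, top at z = 20 mm. Board: x 0 to 145 mm, top at z = 30 mm, so its front edge is a 10 mm upright step at x = 0. Both are 280 mm wide, centred on y = 0.
- choc_mid (a point): Upside-down chocolate on the stone, up to 10 mm short of the step. Point: its centre. Rigid, about 45 g, 13 mm thick; z out of its plain back (up now, down when done), x roughly as the station's. Top: foot plate 56 x 56 x 7 mm, overhanging the 44 x 44 x 6 mm face below by 6 mm all round: a 6 mm gap for the blade. Against the step it pivots on its far edge; 30 deg past upright it topples.
- mate_a_mid (a point): Another such chocolate, the right way up (flower showing), on the stone in the same row; to be left alone. Point: its centre. The three lie in places about 78 mm apart along the step, in any order.
- mate_b_mid (a point): The third chocolate, flower showing, same row; to be left alone. Point: its centre.
- knife_grip (a point): Cranked palette knife, about 70 g. Point: centre of the black handle, near the centre of mass; x to the blade tip, z up as it lies. Handle: bar 16 mm wide, 24 mm high, from 60 mm behind to 55 mm ahead of the point; grip it across y. A steel neck slopes down to a flat level blade, 30 mm wide, 2 mm thick, 68 to 126 mm ahead, its mid-plane 40 mm below the handle's axis.
- knife_tip (a point): Middle of the blade's front edge: 126 mm ahead of and 40 mm below the knife's handle centre, in the knife's frame.
- rest_seat (a point): Fixed grey knife rest. Point: where the handle's centre belongs, 57 mm above the table; x along the handle to the blade, z up. Two saddles, 8 mm thick, 45 mm before and behind this point, carry the handle's underside 45 mm above the table; their cheeks rise to 57 mm, slot 24 mm wide. Base plate 120 x 50 x 6 mm. Between the saddles the handle is free for the fingers.
- jar_mid (a point): Closed jar with pink sprinkles, 64 mm across, 100 mm high, standing on the table; leave alone. Point: its centre.
- cup_mid (a point): Small steel cup, 54 mm across, 45 mm high, standing towards the back of the white board; leave alone. Point: its centre.
Things that resemble listed ones, but are neither listed nor needed, are in the scene too. What is shaped like the part that bears rest_seat but orange or yellow is not meant.

How it is judged:
By the outcome, as a careful person would: the job done as asked, in the order asked, and still so for the second after the job is handed in, with the robot touching nothing.
It also fails if it takes over 64 s, if anything falls off the work surface, if the arm or the gripper's body presses on something with over 40 N, if the wrist force passes 120 N, or if a joint passes its speed limit or range.

## Working session

There is one attempt and no reset: what is moved stays moved. The work goes in short steps, Python scripts to look and compute and a tool call to move; the robot and the scene stay as the last step left them, time stands still between calls to the robot, and variables do not carry over. Pictures are saved under pics/ and viewed, about 8 in all and at most 12, crops included, and the job is handed in when it is done.

Besides the shell and the picture viewer there is one more tool, called after "Request:" as a command line: name --argument value ..., lists and objects as JSON in quotes. step_arm: Moves the arm, as the interface text tells. Its arguments: {"type":"object","properties":{"moves":{"type":"array","items":{"type":"array","items":{"type":"array","items":{"type":"number"}}}},"grip":{"type":"number"},"squeeze":{"type":"number"}},"required":["moves"]}

```bash
mkdir -p pics; cat > h.py <<'E'
import numpy as np, cv2
from station import readout, viewer, ctrl, nets
def ray(cam,px):
    c=viewer.calibration(cam);K=np.array(c["camera_matrix"]);R=np.array(c["R"]);t=np.array(c["t"])
    d=R.T@np.linalg.solve(K,[px[0],px[1],1.]);return -R.T@t,d
def at_z(cam,px,z):
    o,d=ray(cam,px);return o+d*(z-o[2])/d[2]
def proj(cam,X):
    c=viewer.calibration(cam);p=np.array(c["camera_matrix"])@(np.array(c["R"])@np.array(X)+np.array(c["t"]));return p[:2]/p[2]
def tri(a,pa,b,pb):
    A=np.zeros((3,3));v=np.zeros(3);rs=[ray(a,pa),ray(b,pb)]
    for o,d in rs:
        d=d/np.linalg.norm(d);P=np.eye(3)-np.outer(d,d);A+=P;v+=P@o
    X=np.linalg.solve(A,v);return X
E
python3 - <<'E'
from h import *
np.set_printoptions(precision=4,suppress=True)
ims={c:viewer.get_image(c) for c in("top","side")}
for c in ims: cv2.imwrite(f"pics/{c}0.png",ims[c])
Z=dict(station=0,choc_mid=.0265,mate_a_mid=.0265,knife_grip=.057,knife_tip=.017,rest_seat=.057,jar_mid=.05,cup_mid=.0525)
for n,z in Z.items():
    r={c:nets.pinpoint(c,n)[:4] for c in ims}
    for c in r:
        for d in r[c]: print(n,c,round(d["confidence"],2),np.round(d["at"],1),at_z(c,d["at"],z))
E
```

```text
station top 0.94 [266.1 170.8] [0.6482 0.0264 0.    ]
station side 0.63 [291.4 211.2] [ 0.6353  0.028  -0.    ]
choc_mid top 0.62 [241.8 177.5] [0.619  0.1111 0.0265]
choc_mid side 0.7 [280.3 185.3] [0.6102 0.1062 0.0265]
choc_mid side 0.45 [228.8 129.8] [0.464  0.3834 0.0265]
mate_a_mid top 0.76 [287.9 177.1] [ 0.6231 -0.0508  0.0265]
mate_a_mid side 0.6 [291.4 222. ] [ 0.6262 -0.0358  0.0265]
knife_grip top 0.69 [175.7 219. ] [0.4681 0.332  0.057 ]
knife_grip side 0.63 [230.7 130.3] [0.4711 0.3373 0.057 ]
knife_tip top 0.76 [164.5 185.7] [0.5864 0.385  0.017 ]
knife_tip side 0.8 [267.3 132.7] [0.5922 0.3754 0.017 ]
rest_seat top 0.89 [175.6 219.1] [0.4678 0.3323 0.057 ]
rest_seat top 0.89 [154.  266.6] [0.3055 0.4    0.057 ]
rest_seat top 0.67 [214.7 246. ] [0.3789 0.1958 0.057 ]
rest_seat side 0.93 [228.6 130.1] [0.4644 0.3386 0.057 ]
rest_seat side 0.84 [204.6 155.8] [0.3927 0.211  0.057 ]
rest_seat side 0.7 [180.5 120.5] [0.3069 0.3984 0.057 ]
jar_mid side 0.94 [231.  318.8] [ 0.4666 -0.3201  0.05  ]
cup_mid top 0.55 [288.9 139.3] [ 0.7518 -0.0513  0.0525]
cup_mid side 0.7 [343.2 217.9] [ 0.7564 -0.0506  0.0525]
```

View pics/top0.png

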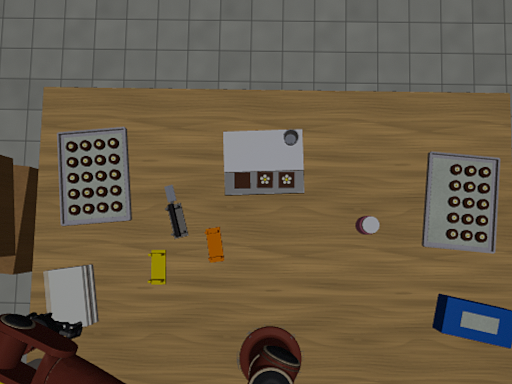

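View pics/side0.png

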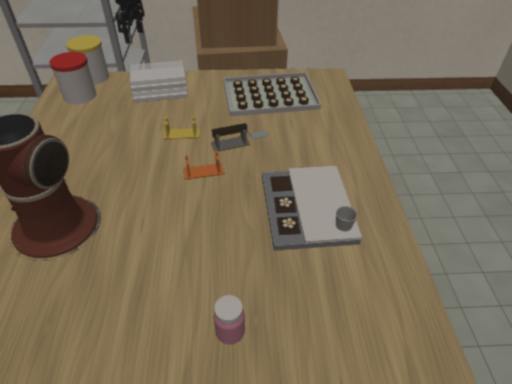

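The top and side views show the plain-backed chocolate as the left one, at (242,180) in top. The knife lies in the grey rest at (177,215), with yellow and orange decoy rests nearby. Next I move over the knife for a wrist view.

```bash
python3 - <<'E'
from h import *
from scipy.spatial.transform import Rotation as R
np.set_printoptions(precision=4,suppress=True)
o=readout.get_obs();T=R.from_rotvec(o["tool_rot"]).as_matrix();print(o["tool_pos"],T)
c=viewer.calibration("wrist");Rc=np.array(c["R"]);print("cam in tool",T.T@(-Rc.T@np.array(c["t"])-o["tool_pos"]),T.T@Rc.T, np.array(c["camera_matrix"]))
E
```

```text
[0.1636 0.6032 0.198 ] [[ 0.2618  0.9651 -0.    ]
 [ 0.9651 -0.2618  0.    ]
 [ 0.     -0.     -1.    ]]
cam in tool [ 0.0001 -0.078  -0.1764] [[ 1.     -0.0003  0.    ]
 [ 0.0003  0.9528  0.3036]
 [-0.0001 -0.3036  0.9528]] [[307.119    0.     258.7099]
 [  0.     307.119  188.1012]
 [  0.       0.       1.    ]]
```

Request:
step_arm --moves '[[[2.5,-2.5,1,0],[2.7,-2.7,1,0],[2.7,-2.7,1,0],[2.7,-2.7,1,0],[2.7,-2.7,1,0],[2.7,-2.7,1,0],[2.7,-2.7,0,0],[2.7,-2.7,0,0],[2.7,-2.7,0,0],[2.5,-2.5,0,0]]]'

```text
t: 1.73
tool_pos: [0.4308, 0.3355, 0.2584]
tool_rot: [2.495, 1.908, 0.001]
contact_force: [-0.1, 1.2, 1.0]
opening: 0.0858
```

```bash
python3 - <<'E'
from h import *
np.set_printoptions(precision=4,suppress=True)
o=readout.get_obs();print(o["tool_pos"])
im=viewer.get_image("wrist");cv2.imwrite("pics/w1.png",im)
for n,z in dict(knife_grip=.057,knife_tip=.017,rest_seat=.057).items():
    for d in nets.pinpoint("wrist",n)[:3]: print(n,round(d["confidence"],2),np.round(d["at"],1),at_z("wrist",d["at"],z))
for d in nets.masks_of("wrist","knife_grip")[:2]: print(d["confidence"],d["box"],d["region"].sum())
E
```

```text
[0.4308 0.3355 0.2584]
knife_grip 0.84 [267.4 182.9] [0.4696 0.3351 0.057 ]
rest_seat 0.88 [143.  148.4] [0.3829 0.2012 0.057 ]
rest_seat 0.77 [286.4  26.9] [0.2983 0.4047 0.057 ]
rest_seat 0.6 [263.4 182.2] [0.4645 0.3337 0.057 ]
0.84 [235.9, 138.1, 316.8, 250.1] 2032
```

View pics/w1.png

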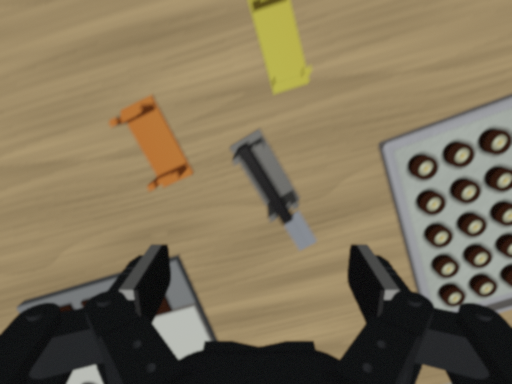

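```bash
python3 - <<'E'
from h import *
np.set_printoptions(precision=4,suppress=True)
im=cv2.imread("pics/w1.png")
t=at_z("wrist",(308.5,243.5),.017)
g=at_z("wrist",(267.4,182.9),.057)
print(t,g,np.linalg.norm((t-g)[:2]),np.arctan2(*(t-g)[1::-1]))
m=(im.max(2)<45).astype(np.uint8); m[:, :225]=0;m[:,330:]=0;m[:130]=0;m[240:]=0
n,l,s,c=cv2.connectedComponentsWithStats(m);k=1+s[1:,4].argmax();ys,xs=np.where(l==k)
P=np.array([at_z("wrist",(x,y),.069)[:2] for x,y in zip(xs,ys)])
r=cv2.minAreaRect((P*1000).astype(np.float32));print(r,s[k],P.mean(0))
q=cv2.resize(im[120:270,200:350],(750,750),interpolation=cv2.INTER_CUBIC)[:600];cv2.imwrite("pics/w1c.png",q)
E
```

```text
[0.5869 0.3729 0.017 ] [0.4662 0.3392 0.057 ] 0.12539899984998454 0.2722008463373527
((463.5320739746094, 338.0335693359375), (111.54066467285156, 22.803482055664062), 14.668622016906738) [237 145  54  77 831] [0.4655 0.3377]
```

View pics/w1c.png

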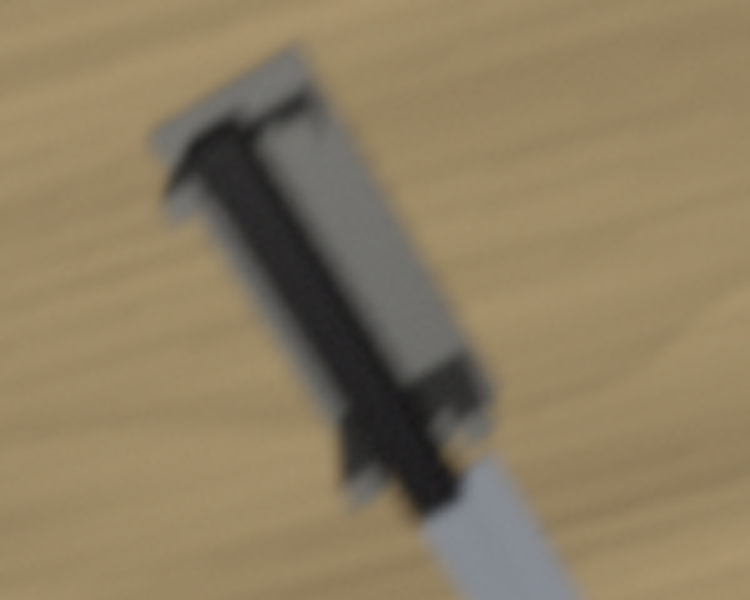

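Request:
step_arm --moves '[[[0,0,-1,0.11],[0,0,-1,0.11],[0,0,-1,0.11],[0,0,-1,0.11],[0,0,-1,0.11],[0,0,0,0],[0,0,0,0],[0,0,0,0]]]'

```text
t: 2.65
tool_pos: [0.4292, 0.3381, 0.2087]
tool_rot: [1.884, 2.514, 0.001]
contact_force: [0.2, 0.0, 0.0]
opening: 0.0854
```

```bash
python3 - <<'E'
from h import *
from scipy.spatial.transform import Rotation as R
np.set_printoptions(precision=4,suppress=True)
o=readout.get_obs();T=R.from_rotvec(o["tool_rot"]).as_matrix();print(o["tool_pos"],"tool y yaw",np.arctan2(T[1,1],T[0,1]))
im=viewer.get_image("wrist");cv2.imwrite("pics/w2.png",im)
for n,z in dict(knife_grip=.057,knife_tip=.017,rest_seat=.057).items():
    for d in nets.pinpoint("wrist",n)[:2]: print(n,round(d["confidence"],2),np.round(d["at"],1),at_z("wrist",d["at"],z))
print(readout.get_obs()["tool_pos"])
q=cv2.resize(im[60:310,130:380],(600,600),interpolation=cv2.INTER_CUBIC);cv2.imwrite("pics/w2c.png",q)
E
```

```text
[0.4292 0.3381 0.2087] tool y yaw 0.28447037410677256
knife_grip 0.75 [247.3 194.6] [0.4666 0.3356 0.057 ]
knife_tip 0.68 [248.8 275. ] [0.5931 0.3715 0.017 ]
rest_seat 0.69 [247.9 195.4] [0.4673 0.3362 0.057 ]
rest_seat 0.67 [143.1  89.4] [0.3873 0.203  0.057 ]
[0.4298 0.3376 0.2089]
```

View pics/w2c.png

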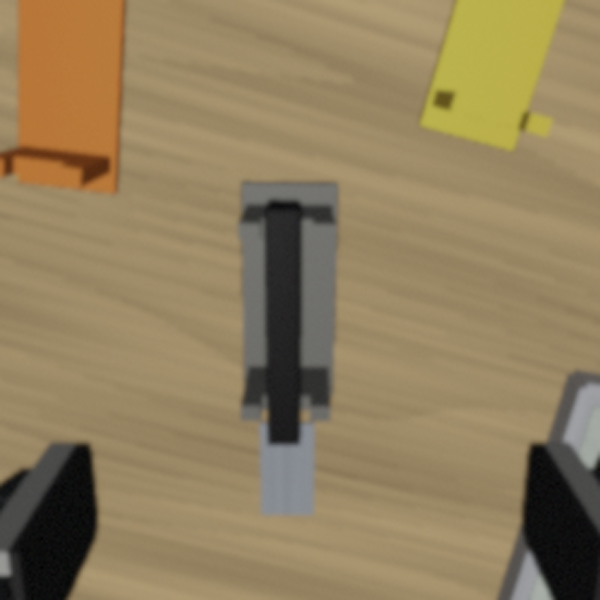

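```bash
python3 - <<'E'
from h import *
np.set_printoptions(precision=4,suppress=True)
b=at_z("wrist",(247.9,144.6),.069);f=at_z("wrist",(248.3,244),.069);t=at_z("wrist",(249.8,274.6),.017)
d=(f-b);L=np.linalg.norm(d);y=np.arctan2(d[1],d[0]);u=np.array([np.cos(y),np.sin(y)])
print(b,f,t,L,y,"grip from mid",(b+f)[:2]/2+u*.0025,"from tip",t[:2]-.126*u)
# board/chocs from top+side
for n in("choc_mid","mate_a_mid"):
  for c in("top","side"):
    viewer.get_image(c)
    for m in nets.masks_of(c,n)[:3]: print(n,c,round(m["confidence"],2),m["box"])
E
python3 -c "
import cv2
im=cv2.imread('pics/top0.png')[120:205,215:315];cv2.imwrite('pics/topc.png',cv2.resize(im,(700,595),interpolation=cv2.INTER_CUBIC))"
```

```text
[0.4097 0.3204 0.069 ] [0.5199 0.3518 0.069 ] [0.5919 0.3725 0.017 ] 0.11463394080167595 0.27757442154926387 grip from mid [0.4672 0.3368] from tip [0.4708 0.338 ]
choc_mid top 0.67 [233.4, 171.0, 251.3, 189.0]
choc_mid side 0.66 [269.9, 173.9, 290.2, 191.3]
mate_a_mid top 0.65 [280.5, 173.2, 294.1, 187.6]
mate_a_mid side 0.96 [277.8, 217.1, 299.7, 236.0]
mate_a_mid side 0.27 [262.4, 166.4, 362.7, 248.7]
```

View pics/topc.png

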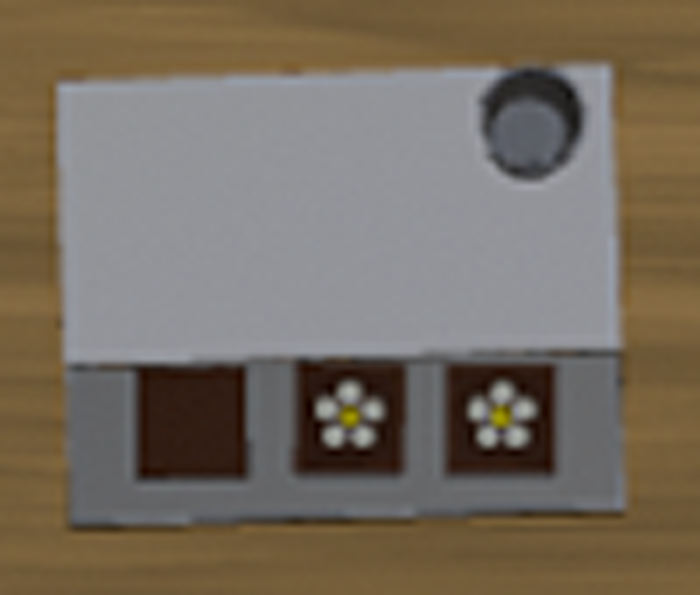

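The wrist view shows the jaws aligned with the handle: crop x ≈ 284 from row 203 to 442, tip at (287,515). The measured handle length is 114.6 mm against 115 mm nominal. The top crop confirms the left chocolate is the upside-down one. Now I grasp the knife.

Request:
step_arm --moves '[[[1.9,0,0,-0.007],[1.95,0,-2,0],[0,0,-3.5,0],[0,0,-3.5,0],[0,0,-3,0],[0,0,-2,0],[0,0,-1.5,0],[0,0,-1.4,0],[0,0,0,0],[0,0,0,0]]]' --grip 0

```text
t: 4.08
tool_pos: [0.4678, 0.337, 0.0386]
tool_rot: [-1.892, -2.507, 0.002]
contact_force: [0.1, 0.5, 0.2]
opening: 0.0851
```

Request:
step_arm --moves '[[[0,0,0,0],[0,0,0,0],[0,0,0,0],[0,0,0,0],[0,0,0,0],[0,0,0,0],[0,0,0,0],[0,0,0,0],[0,0,0,0],[0,0,0,0]]]' --grip 1 --squeeze 80

```text
t: 4.92
tool_pos: [0.468, 0.3372, 0.0389]
tool_rot: [-1.892, -2.508, 0.0]
contact_force: [-0.5, -0.8, 0.1]
opening: -0.0001
```

```bash
python3 - <<'E'
from h import *
im=viewer.get_image("wrist");s=viewer.get_image("side")[80:180,180:310]
q=np.hstack([im[100:,100:400],cv2.resize(s,(370,284),interpolation=cv2.INTER_CUBIC)]);cv2.imwrite("pics/w3.png",q)
print(readout.get_obs()["opening"])
E
```

```text
-0.00030024217998839907
```

View pics/w3.png

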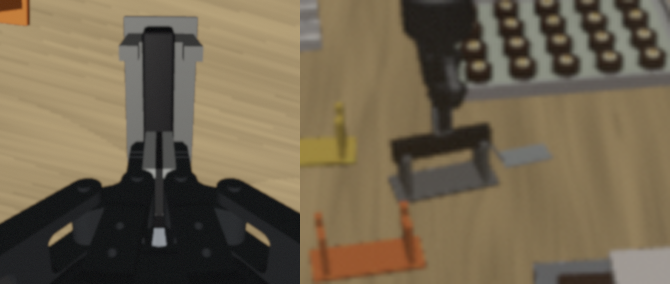

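Request:
step_arm --moves '[[[0,0,1,0],[0,0,1.5,0],[0,0,1.5,0],[0,0,1,0],[0,0,1,0],[0,0,0,0],[0,0,0,0],[0,0,0,0]]]'

```text
t: 5.68
tool_pos: [0.4676, 0.3369, 0.0983]
tool_rot: [-1.892, -2.508, 0.002]
contact_force: [-0.3, 0.2, -0.2]
opening: 0.0002
```

```bash
python3 - <<'E'
from h import *
np.set_printoptions(precision=3,suppress=True)
o=readout.get_obs();print(o["tool_pos"],o["opening"],o["contact_force"],o["wrist_torque"])
im=viewer.get_image("wrist");s=viewer.get_image("side")
print("tcp,grasp px",proj("wrist",o["tool_pos"]),proj("wrist",o["tool_pos"]+[0,0,.019]))
print("tip px in wrist/side if held", proj("side",o["tool_pos"]+np.array([.1212,.0345,-.021])), [ (d["confidence"],d["at"]) for d in nets.pinpoint("side","knife_tip")])
cv2.imwrite("pics/w4.png",np.hstack([cv2.resize(im[150:,150:370],(440,468),interpolation=cv2.INTER_CUBIC),cv2.resize(s[80:180,200:277],(360,468),interpolation=cv2.INTER_CUBIC)]))
E
```

```text
[0.468 0.337 0.098] 0.0002280415769083575 [-0.299  0.189 -0.188] [ 0.045 -0.002  0.018]
tcp,grasp px [258.353 221.977] [258.298 235.679]
tip px in wrist/side if held [266.876 118.098] [(0.7, [267.8, 133.1])]
```

View pics/w4.png

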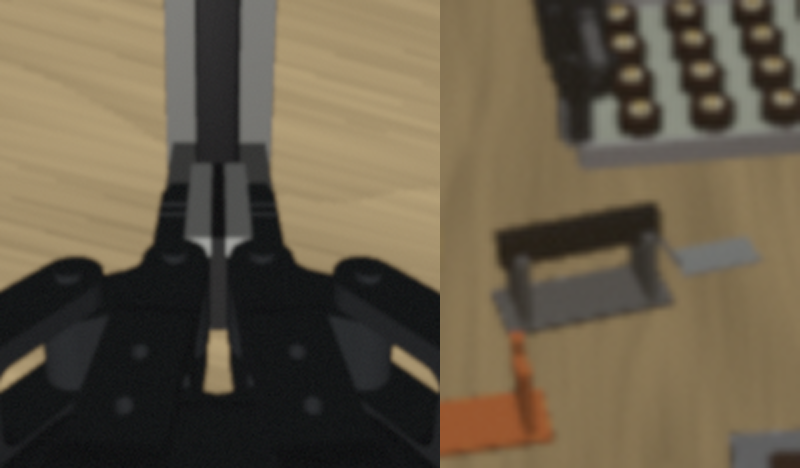

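The knife was not grasped: the fingers closed to 0 and the knife stayed in the rest. In the wrist picture the fingertips end at about row 231, whereas the nominal TCP projects to row 222. That puts the real tips roughly 30 mm short of the nominal TCP. I'll retry deeper, to z = 0.012, which still clears the base plate.

Request:
step_arm --moves '[[[0,0,0,0],[0,0,0,0],[0,0,0,0],[0,0,0,0],[0,0,0,0],[0,0,0,0],[0,0,0,0],[0,0,-1.5,0],[0,0,-2,0],[0,0,-1.5,0]]]' --grip 0

```text
t: 6.67
tool_pos: [0.4681, 0.3372, 0.0483]
tool_rot: [1.892, 2.508, 0.0]
contact_force: [-0.5, -0.8, -0.7]
opening: 0.0855
```

Request:
step_arm --moves '[[[0,0,-1,0],[0,0,-0.8,0],[0,0,-0.7,0],[0,0,-0.6,0],[0,0,-0.5,0],[0,0,0,0],[0,0,0,0]]]'

```text
t: 7.25
tool_pos: [0.4682, 0.3373, 0.0131]
tool_rot: [1.892, 2.508, 0.0]
contact_force: [0.0, 0.1, 0.0]
opening: 0.0853
```

Request:
step_arm --moves '[[[0,0,0,0],[0,0,0,0],[0,0,0,0],[0,0,0,0],[0,0,0,0],[0,0,0,0],[0,0,0,0],[0,0,0,0]]]' --grip 1 --squeeze 80

```text
t: 7.92
tool_pos: [0.4684, 0.3374, 0.0134]
tool_rot: [1.892, 2.508, 0.001]
contact_force: [-0.4, -0.3, 2.3]
opening: 0.0143
```

Request:
step_arm --moves '[[[0,0,0,0],[0,0,0.5,0],[0,0,1,0],[0,0,1.5,0],[0,0,2,0],[0,0,2,0],[0,0,2,0],[0,0,1,0],[0,0,0,0],[0,0,0,0]]]'

```text
t: 8.75
tool_pos: [0.4682, 0.3373, 0.1134]
tool_rot: [1.892, 2.508, 0.001]
contact_force: [0.1, 0.0, -1.1]
opening: 0.0149
```

```bash
python3 - <<'E'
from h import *
np.set_printoptions(precision=4,suppress=True)
o=readout.get_obs();print(o["tool_pos"],o["opening"],o["contact_force"],o["wrist_torque"])
P={}
for c in("wrist","side","top"):
    im=viewer.get_image(c);cv2.imwrite(f"pics/l_{c}.png",im)
    for n in("knife_tip","knife_grip","rest_seat"):
        r=nets.pinpoint(c,n); 
        for d in r[:1 if n!="rest_seat" else 3]: print(c,n,round(d["confidence"],2),d["at"])
        if r and n!="rest_seat":P[c,n]=r[0]["at"]
for n in("knife_tip","knife_grip"):
    print(n,tri("side",P["side",n],"top",P["top",n]))
E
```

```text
[0.4682 0.3373 0.1134] 0.014859091743882918 [ 0.1209  0.0374 -1.1077] [ 0.0005  0.0032 -0.0109]
wrist knife_grip 0.81 [259.9, 257.3]
wrist rest_seat 0.67 [99.3, 32.8]
side knife_tip 0.85 [266.8, 109.1]
side knife_grip 0.64 [228.6, 100.6]
side rest_seat 0.76 [229.2, 132.4]
side rest_seat 0.72 [204.2, 159.5]
side rest_seat 0.71 [180.9, 118.5]
top knife_tip 0.66 [161.3, 182.1]
top rest_seat 0.82 [215.5, 245.7]
top rest_seat 0.75 [174.4, 219.8]
knife_tip [0.5878 0.372  0.1106]Traceback (most recent call last):
  File "<stdin>", line 12, in <module>
KeyError: ('top', 'knife_grip')
```

Request:
step_arm --moves '[[[0.5,0,2.5,0],[0.5,-1,3,-0.02],[1,-3,2.5,-0.03],[1,-3.5,1.5,-0.03],[1,-3.5,1.5,-0.03],[1,-3.7,1,-0.03],[1,-3.7,1,-0.03],[1,-3.7,0.5,-0.03],[0.7,-3.7,0.2,-0.03],[0.5,-2.9,0,-0.025]]]'

```text
t: 10.18
tool_pos: [0.5508, 0.0475, 0.2513]
tool_rot: [2.197, 2.243, 0.002]
contact_force: [0.7, 0.3, -1.1]
opening: 0.0144
```

Request:
step_arm --moves '[[[0,0,0,0],[0,0,0,0],[0,0,0,0],[0,0,0,0]]]'

```text
t: 10.52
tool_pos: [0.5498, 0.0512, 0.2499]
tool_rot: [-2.194, -2.248, -0.0]
contact_force: [0.4, 0.4, 0.1]
opening: 0.0146
```

```bash
python3 - <<'E'
from h import *
from scipy.spatial.transform import Rotation as R
np.set_printoptions(precision=4,suppress=True)
im=viewer.get_image("wrist");o=readout.get_obs();T=R.from_rotvec(o["tool_rot"]).as_matrix();print(o["tool_pos"],o["opening"],"yaw",np.arctan2(T[1,1],T[0,1]))
cv2.imwrite("pics/w5.png",im)
for n,z in dict(choc_mid=.0265,mate_a_mid=.0265,station=0.0).items():
    for d in nets.pinpoint("wrist",n)[:3]: print(n,round(d["confidence"],2),np.round(d["at"],1),at_z("wrist",d["at"],z))
cv2.imwrite("pics/w5c.png",cv2.resize(im[80:380,:400],(800,600),interpolation=cv2.INTER_CUBIC))
E
```

```text
[0.5498 0.0514 0.2499] 0.014409188561063735 yaw 0.025086327039434513
choc_mid 0.79 [302.1 196. ] [0.6091 0.1129 0.0265]
station 0.9 [244.3 212.7] [0.6469 0.0323 0.    ]
station 0.47 [241.  199.5] [0.626  0.0272 0.    ]
station 0.17 [180.1 298.4] [ 0.8013 -0.0718  0.    ]
```

View pics/w5c.png

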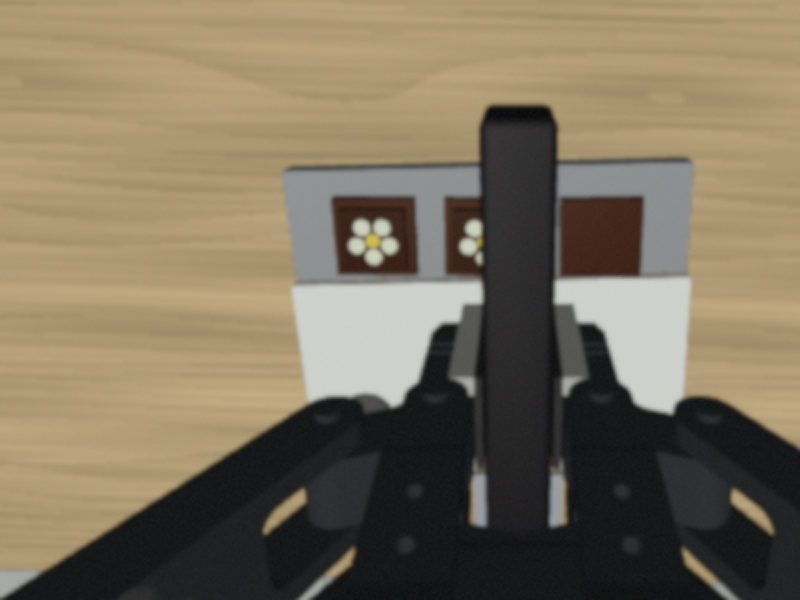

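```bash
python3 - <<'E'
from h import *
np.set_printoptions(precision=4,suppress=True)
f=lambda x,y,z:at_z("wrist",(x/2,80+y/2),z)
for nm,a,b,z in(("stone front",(284,170),(692,160),.02),("step",(292,282),(690,277),.03),("choc near",(561,197),(643,197),.033),("choc far",(562,275),(641,275),.033),("mateA near",(332,198),(415,197),.027)):
    p,q=f(*a,z),f(*b,z);d=(q-p)[:2];print(nm,p[:2],q[:2],"len",np.linalg.norm(d),"yaw",-np.arctan2(d[0],d[1]))
o=readout.get_obs();h=o["tool_pos"][2]+.0435
p=f(518,122,h+.012);print("handle tail top",p,"expect",o["tool_pos"]-[.060,.0015,0], f(518,107,h-.012)); print([f(x,200,h+.012) for x in(481,557)])
E
```

```text
stone front [ 0.5724 -0.1063] [0.5587 0.1695] len 0.2761743862717954 yaw 0.04957742920144776
step [ 0.6505 -0.1042] [0.6398 0.1744] len 0.27879512339538026 yaw 0.038142579342079166
choc near [0.5831 0.0813] [0.5818 0.1358] len 0.05457776369917322 yaw 0.024528326118699418
choc far [0.6392 0.0845] [0.6379 0.1393] len 0.054774925305013066 yaw 0.024514323756861682
mateA near [ 0.5893 -0.073 ] [ 0.5872 -0.0169] len 0.05615037075551682 yaw 0.03703998198482747
handle tail top [0.491  0.0501 0.3054] expect [0.4899 0.0497 0.2499] [0.4912 0.0501 0.2814]
[array([0.5072, 0.0429, 0.3054]), array([0.5068, 0.0585, 0.3054])]
```

Wrist view: the plain chocolate spans crop (561–643, 197–275), giving a centre of (0.6105, 0.110). The step passes (0.642, 0.11) at yaw ≈ 0.04, about 4 mm past the chocolate. The handle sits straight in the jaws. Next I bring the blade low over the bare stone in front of it.

Request:
step_arm --moves '[[[-3,1.4,0,0.015],[-3.5,1.7,-1,0],[-3.1,1.6,-3,0],[-1,0.46,-3.5,0],[0,0,-3.5,0],[0,0,-3.5,0],[0,0,-3,0],[0,0,-2,0],[0,0,-1.2,0],[0,0,0,0]]]'

```text
t: 11.55
tool_pos: [0.4445, 0.1005, 0.0429]
tool_rot: [-2.175, -2.262, 0.007]
contact_force: [-0.1, -0.4, -1.5]
opening: 0.0143
```

Request:
step_arm --moves '[[[0,0,-0.5,0],[0,0,-0.4,0],[0,0,-0.2,0],[0,0,0,0],[0,0,0,0],[0,0,0,0]]]'

```text
t: 12.05
tool_pos: [0.4476, 0.1003, 0.0356]
tool_rot: [2.178, 2.263, 0.002]
contact_force: [0.0, 0.2, -1.1]
opening: 0.0144
```

Request:
step_arm --moves '[[[0,0,-0.2,0],[0,0,-0.2,0],[0,0,-0.1,0],[0,0,0,0],[0,0,0,0]]]'

```text
t: 12.47
tool_pos: [0.4468, 0.1003, 0.0297]
tool_rot: [-2.178, -2.263, 0.0]
contact_force: [0.2, 0.2, -1.0]
opening: 0.0143
```

Request:
step_arm --moves '[[[-0.3,0.27,0,0],[0,0,-0.3,0],[0,0,-0.3,0],[0,0,-0.2,0],[0,0,0,0],[0,0,0,0]]]'

```text
t: 12.97
tool_pos: [0.4438, 0.1029, 0.0215]
tool_rot: [-2.178, -2.263, 0.001]
contact_force: [-0.2, 0.5, -0.1]
opening: 0.0144
```

Request:
step_arm --moves '[[[0,0,-0.1,0],[0,0,-0.1,0],[0,0,-0.1,0],[0,0,0,0],[0,0,0,0]]]'

```text
t: 13.38
tool_pos: [0.4439, 0.103, 0.0188]
tool_rot: [-2.179, -2.263, 0.0]
contact_force: [0.9, -0.6, -0.1]
opening: 0.0148
```

Request:
step_arm --moves '[[[0,0,-0.1,0],[0,0,0,0],[0,0,0,0]]]'

```text
t: 13.63
tool_pos: [0.4439, 0.103, 0.0178]
tool_rot: [-2.179, -2.263, 0.0]
contact_force: [0.8, 0.0, -0.6]
opening: 0.0142
```

Request:
step_arm --moves '[[[0,0,-0.1,0],[0,0,0,0],[0,0,0,0]]]'

```text
t: 13.88
tool_pos: [0.4442, 0.103, 0.0171]
tool_rot: [2.178, 2.263, 0.0]
contact_force: [-0.6, -1.1, 1.2]
opening: 0.0143
```

Request:
step_arm --moves '[[[0,0,0.2,0],[0.5,0.02,0,0],[0.5,0.02,0,0],[0.4,0.02,0,0],[0.3,0.01,0,0],[0.2,0,0,0],[0.1,0,0,0],[0,0,0,0],[0,0,0,0]]]'

```text
t: 14.63
tool_pos: [0.4639, 0.1037, 0.0187]
tool_rot: [-2.178, -2.263, 0.0]
contact_force: [-0.1, 0.6, 0.4]
opening: 0.0144
```

Request:
step_arm --moves '[[[0.1,0,0,0],[0,0,0,0],[0,0,0,0]]]'

```text
t: 14.88
tool_pos: [0.4649, 0.1037, 0.0188]
tool_rot: [-2.179, -2.264, 0.0]
contact_force: [-0.0, 0.6, -0.3]
opening: 0.0144
```

Request:
step_arm --moves '[[[0.1,0,0,0],[0,0,0,0],[0,0,0,0]]]'

```text
t: 15.13
tool_pos: [0.466, 0.1037, 0.0189]
tool_rot: [2.179, 2.263, 0.0]
contact_force: [0.6, 0.5, -0.4]
opening: 0.0142
```

Request:
step_arm --moves '[[[0.1,0,0,0],[0,0,0,0],[0,0,0,0]]]'

```text
t: 15.38
tool_pos: [0.4662, 0.1036, 0.0185]
tool_rot: [-2.178, -2.263, 0.002]
contact_force: [-2.5, -1.1, 0.6]
opening: 0.0144
```

Request:
step_arm --moves '[[[0.1,0,0,0],[0,0,0,0],[0,0,0,0]]]'

```text
t: 15.63
tool_pos: [0.4664, 0.1036, 0.018]
tool_rot: [-2.177, -2.262, 0.005]
contact_force: [-5.9, -0.8, 0.9]
opening: 0.0144
```

Request:
step_arm --moves '[[[0.1,0,0,0],[0,0,0,0],[0,0,0,0]]]'

```text
t: 15.88
tool_pos: [0.4663, 0.1035, 0.0179]
tool_rot: [-2.175, -2.261, 0.008]
contact_force: [-9.3, -0.8, 4.1]
opening: 0.0144
```

Wall contact with the step behind is clear: Fx reaches −9 N at TCP x ≈ 0.466. I back off about 2.5 mm so the tip sits under the overhang.

Request:
step_arm --moves '[[[-0.3,0,0,0],[-0.25,0,0,0],[0,0,0,0],[0,0,0,0]]]'

```text
t: 16.22
tool_pos: [0.464, 0.1037, 0.0192]
tool_rot: [2.178, 2.263, 0.002]
contact_force: [-0.5, 0.7, -0.7]
opening: 0.0142
```

Request:
step_arm --moves '[[[0,0,0.6,0],[0,0,0.7,0],[0.1,0,0.55,0],[0.2,0.01,0.55,0],[0.35,0.02,0.45,0],[0.35,0.02,0.45,0],[0,0,0,0],[0,0,0,0]]]'

```text
t: 16.88
tool_pos: [0.4729, 0.1042, 0.0524]
tool_rot: [-2.177, -2.262, 0.003]
contact_force: [-5.8, -0.2, 2.7]
opening: 0.0148
```

```bash
python3 - <<'E'
from h import *
s=viewer.get_image("side");w=viewer.get_image("top")
cv2.imwrite("pics/s6.png",np.hstack([cv2.resize(s[130:260,220:350],(400,400),interpolation=cv2.INTER_CUBIC),cv2.resize(w[120:220,205:305],(400,400),interpolation=cv2.INTER_CUBIC)]))
E
```

```text
(no output)
```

View pics/s6.png

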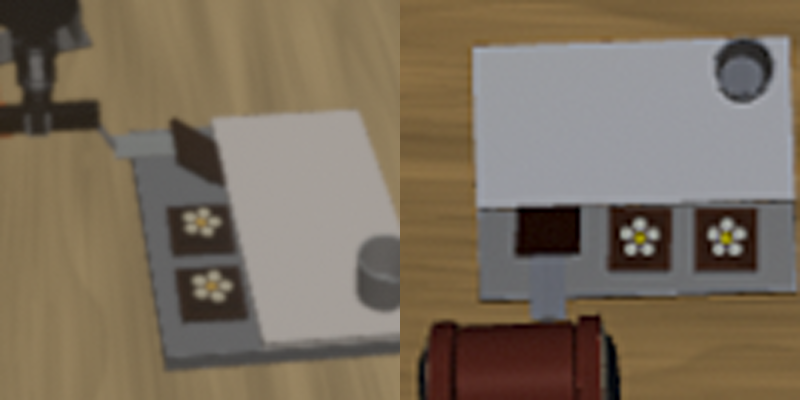

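Picture (10th viewed): the chocolate is tilted about 45–50° against the step, with the blade under it and the mates untouched. I continue the arc.

Request:
step_arm --moves '[[[0.25,0.01,0.5,0],[0.5,0.02,0.4,0],[0.6,0.02,0.3,0],[0.6,0.02,0.25,0],[0.65,0.03,0.15,0],[0.7,0.03,0.05,0],[0.6,0.02,0,0],[0.5,0.02,-0.05,0],[0,0,0,0]]]'

```text
t: 17.73
tool_pos: [0.5233, 0.1063, 0.072]
tool_rot: [2.173, 2.258, 0.014]
contact_force: [1.2, 0.8, 5.7]
opening: 0.0146
```

Request:
step_arm --moves '[[[0.5,0.02,-0.15,0],[0.5,0.02,-0.2,0],[0.4,0.02,-0.3,0],[0.4,0.02,-0.3,0],[0,0,0,0],[0,0,0,0]]]'

```text
t: 18.23
tool_pos: [0.5352, 0.1066, 0.0579]
tool_rot: [-2.178, -2.263, 0.002]
contact_force: [-0.6, -0.4, -1.6]
opening: 0.0144
```

```bash
python3 - <<'E'
from h import *
s=viewer.get_image("side");w=viewer.get_image("top")
cv2.imwrite("pics/s7.png",np.hstack([cv2.resize(s[130:260,220:350],(400,400),interpolation=cv2.INTER_CUBIC),cv2.resize(w[120:220,205:305],(400,400),interpolation=cv2.INTER_CUBIC)]))
for n in("choc_mid","mate_a_mid"):
  for d in nets.pinpoint("side",n): print(n,d["confidence"],d["at"],at_z("side",d["at"],.0365))
E
```

```text
choc_mid 0.78 [304.3, 178.8] [0.68041191 0.12006998 0.0365    ]
choc_mid 0.21 [291.1, 224.9] [ 0.62264625 -0.05463474  0.0365    ]
mate_a_mid 0.67 [288.0, 221.6] [ 0.61588033 -0.04292614  0.0365    ]
```

View pics/s7.png

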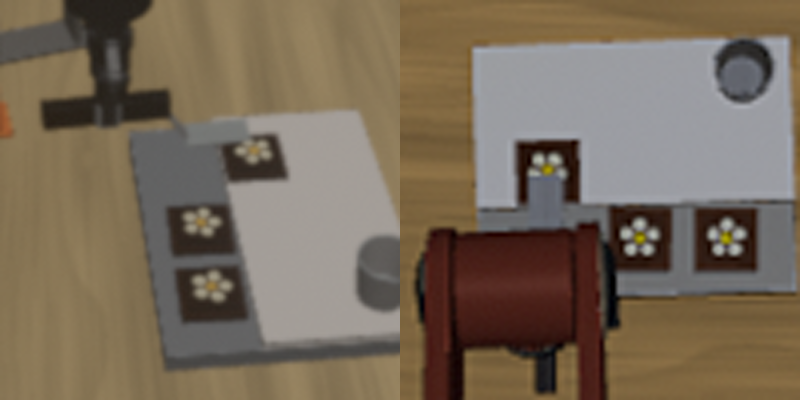

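Picture (11th viewed): the chocolate lies flower up on the board, with both mates and the cup in place. Now I carry the knife back over the grey rest.

Request:
step_arm --moves '[[[-0.5,0,2.5,0],[-0.7,0.5,3,0],[-0.8,2,2,0.03],[-0.8,3,0,0.03],[-0.8,3.3,0,0.03],[-0.8,3.5,0,0.03],[-0.8,3.5,0,0.03],[-0.7,3.3,0,0.03],[-0.5,2.4,-0.7,0.03],[-0.3,1.6,-1,0.03]]]'

```text
t: 19.27
tool_pos: [0.468, 0.3404, 0.1172]
tool_rot: [1.887, 2.511, 0.004]
contact_force: [0.3, -1.0, -0.4]
opening: 0.0144
```

Request:
step_arm --moves '[[[0,0,0,0],[0,0,0,0],[0,0,0,0],[0,0,0,0]]]'

```text
t: 19.6
tool_pos: [0.469, 0.3368, 0.1169]
tool_rot: [1.894, 2.506, 0.001]
contact_force: [0.2, -0.0, -1.3]
opening: 0.0144
```

```bash
python3 - <<'E'
from h import *
from scipy.spatial.transform import Rotation as R
np.set_printoptions(precision=4,suppress=True)
o=readout.get_obs();T=R.from_rotvec(o["tool_rot"]).as_matrix();print(o["tool_pos"],np.arctan2(T[1,1],T[0,1]),o["opening"])
E
```

```text
[0.469  0.3368 0.1169] 0.27664960382595666 0.014387780707272904
```

Request:
step_arm --moves '[[[-0.06,0.05,-0.35,0],[0,0,0,0],[0,0,0,0],[0,0,0,0]]]'

```text
t: 19.93
tool_pos: [0.4681, 0.3378, 0.1129]
tool_rot: [1.893, 2.507, 0.0]
contact_force: [-0.5, -0.3, -0.5]
opening: 0.0142
```

```bash
python3 - <<'E'
from h import *
np.set_printoptions(precision=4,suppress=True)
print(readout.get_obs()["tool_pos"])
for c,boxes in dict(side=[(205,85,250,112,"handle"),(252,100,275,118,"blade")],top=[(153,175,170,190,"blade")],wrist=[(230,100,290,260,"handle")]).items():
    im=viewer.get_image(c);old=cv2.imread(f"pics/l_{c}.png");cv2.imwrite(f"pics/m_{c}.png",im)
    for a,b,e,f,n in boxes:
        r=cv2.matchTemplate(cv2.resize(im[b-8:f+8,a-8:e+8],None,fx=4,fy=4,interpolation=2),cv2.resize(old[b:f,a:e],None,fx=4,fy=4,interpolation=2),cv2.TM_CCOEFF_NORMED)
        _,v,_,l=cv2.minMaxLoc(r);print(c,n,round(v,3),"shift px",l[0]/4-8,l[1]/4-8)
E
```

```text
[0.4681 0.3378 0.1129]
side handle 0.976 shift px 0.25 -0.25
side blade 0.834 shift px -0.25 -0.5
top blade 0.959 shift px -1.0 -1.0
wrist handle 0.988 shift px 0.0 1.0
```

The knife is in the hand as it was after lifting, with shifts of at most 1 px. Lowering into the saddles.

Request:
step_arm --moves '[[[0,0,-2,0],[0,0,-2,0],[0,0,-1.7,0],[0,0,-1.3,0],[0,0,-1,0],[0,0,-0.7,0],[0,0,-0.5,0],[0,0,-0.3,0],[0,0,0,0],[0,0,0,0]]]'

```text
t: 20.92
tool_pos: [0.4684, 0.3385, 0.0185]
tool_rot: [1.892, 2.508, 0.002]
contact_force: [0.4, -0.3, 0.3]
opening: 0.0144
```

Request:
step_arm --moves '[[[0,0,-0.2,0],[0,0,-0.1,0],[0,0,0,0],[0,0,0,0],[0,0,0,0]]]'

```text
t: 21.33
tool_pos: [0.4689, 0.3387, 0.0162]
tool_rot: [1.891, 2.507, 0.003]
contact_force: [0.5, 0.6, 5.6]
opening: 0.0145
```

Request:
step_arm --moves '[[[0,-0.12,0,0],[0,0,0,0],[0,0,-0.1,0],[0,0,0,0],[0,0,0,0]]]'

```text
t: 21.75
tool_pos: [0.469, 0.3383, 0.016]
tool_rot: [1.892, 2.508, 0.005]
contact_force: [-1.2, 1.2, 8.9]
opening: 0.0144
```

```bash
python3 - <<'E'
from h import *
o=readout.get_obs();print(o["contact_force"],o["wrist_torque"],o["tool_pos"])
im=viewer.get_image("wrist");cv2.imwrite("pics/n_w.png",im)
s=viewer.get_image("side");o0=cv2.imread("pics/side0.png")
for a,b,e,f,n in[(205,118,250,142,"handle"),(252,126,275,142,"blade")]:
    r=cv2.matchTemplate(cv2.resize(s[b-8:f+8,a-8:e+8],None,fx=4,fy=4,interpolation=2),cv2.resize(o0[b:f,a:e],None,fx=4,fy=4,interpolation=2),cv2.TM_CCOEFF_NORMED)
    _,v,_,l=cv2.minMaxLoc(r);print(n,round(v,3),l[0]/4-8,l[1]/4-8)
E
```

```text
[-1.23848104  1.23358443  8.89678124] [ 0.1411634   0.66656155 -0.11651987] [0.46901907 0.33826756 0.01601168]
handle 0.774 0.25 -0.75
blade 0.976 0.75 -2.25
```

The handle touches the rear saddle first, with the tip pitched slightly up. Releasing lets it settle level.

Request:
step_arm --moves '[[[0,0,0,0],[0,0,0,0],[0,0,0,0],[0,0,0,0],[0,0,0,0],[0,0,0,0],[0,0,0,0],[0,0,0,0],[0,0,0,0],[0,0,0,0]]]' --grip 0

```text
t: 22.68
tool_pos: [0.4679, 0.337, 0.0138]
tool_rot: [1.892, 2.508, 0.0]
contact_force: [-0.0, -0.6, -0.8]
opening: 0.0855
```

Request:
step_arm --moves '[[[0,0,1,0],[0,0,2,0],[0,0,3,0],[0,0,3.5,0],[0,0,3.5,0],[0,0,3.5,0],[-1.9,0,3,0],[-1.9,0,0,0],[0,0,0,0],[0,0,0,0]]]'

```text
t: 23.52
tool_pos: [0.4297, 0.3371, 0.2098]
tool_rot: [1.89, 2.508, 0.003]
contact_force: [-0.1, 0.2, -0.2]
opening: 0.0855
```

```bash
python3 - <<'E'
from h import *
np.set_printoptions(precision=4,suppress=True)
o=readout.get_obs();print(o["t"],o["tool_pos"],o["opening"])
w=viewer.get_image("wrist");s=viewer.get_image("side");t=viewer.get_image("top")
R=lambda a:cv2.resize(a,(400,300),interpolation=cv2.INTER_CUBIC)
cv2.imwrite("pics/fin.png",np.vstack([np.hstack([R(w[60:285,130:430]),R(s[105:155,200:280])]),np.hstack([R(s[150:255,255:370]),R(t[120:210,150:310])])]))
for c,n,z in[("wrist","knife_grip",.057),("wrist","knife_tip",.017),("wrist","rest_seat",.057),("top","choc_mid",.0365),("side","choc_mid",.0365)]:
  for d in nets.pinpoint(c,n)[:2]: print(c,n,round(d["confidence"],2),at_z(c,d["at"],z))
o0=cv2.imread("pics/side0.png")
for a,b,e,f,n in[(205,118,250,142,"handle"),(252,126,275,142,"blade"),(268,190,300,240,"mates"),(205,290,255,345,"jar"),(330,203,358,232,"cup")]:
    r=cv2.matchTemplate(cv2.resize(s[b-8:f+8,a-8:e+8],None,fx=4,fy=4,interpolation=2),cv2.resize(o0[b:f,a:e],None,fx=4,fy=4,interpolation=2),cv2.TM_CCOEFF_NORMED)
    _,v,_,l=cv2.minMaxLoc(r);print(n,round(v,3),l[0]/4-8,l[1]/4-8)
E
```

```text
23.5167 [0.4297 0.3371 0.2098] 0.08546712053053879
wrist knife_grip 0.68 [0.4703 0.3382 0.057 ]
wrist knife_tip 0.64 [0.5913 0.3696 0.017 ]
wrist rest_seat 0.96 [0.3862 0.2021 0.057 ]
wrist rest_seat 0.57 [0.4648 0.3341 0.057 ]
top choc_mid 0.52 [0.6697 0.1172 0.0365]
side choc_mid 0.83 [0.6736 0.1144 0.0365]
handle 0.995 0.25 -0.25
blade 0.991 0.25 -0.25
mates 0.983 0.0 0.0
jar 0.999 0.0 0.0
cup 1.0 0.0 0.0
```

View pics/fin.png

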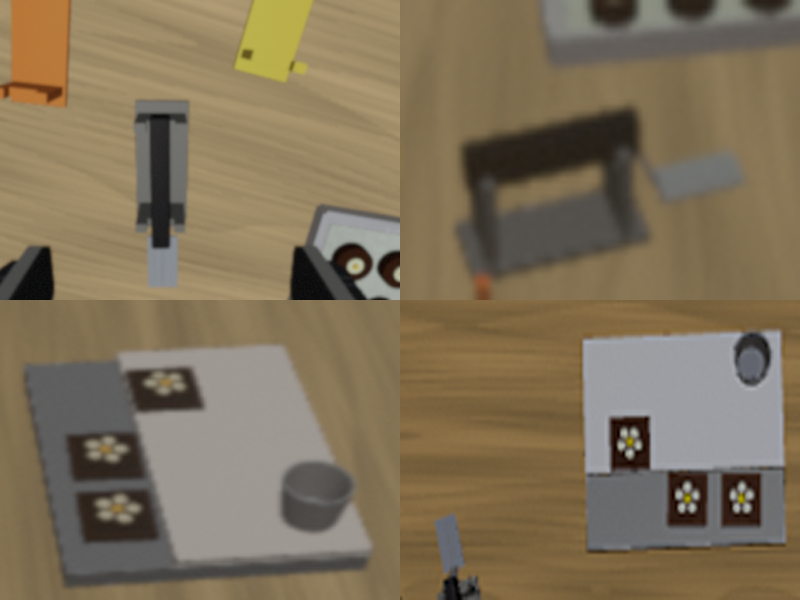

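The final picture shows the chocolate flat on the white board, flower up, with its near edge about at the step. The knife is back in both saddles and nothing else has moved.

```bash
python3 -c "
from station import ctrl; print(ctrl.finish_job())"
```

```text
the job is handed in; nothing more can be done
None
```

The upside-down chocolate now lies flat on the white board, flower up, and the knife is back in the grey rest with its handle in both saddles. I handed the job in at about 23.5 s, with the gripper open and clear.

- **First grasp failed:** the fingers closed on nothing above the handle, because they end about 30 mm short of the reported TCP. Gripping about 25 mm lower held the knife.
- **Tipping:** I touched the blade to the stone, then pushed it under the chocolate's overhang until the chocolate met the step (about 9 N). An arc up and forward then turned it over.
- **Laying the knife back:** it had pitched slightly tip-up in the grip, so the rear of the handle touched first (about 9 N). It settled level once I let go.

**Last checks:**
- **Knife:** within 0.25 px of where it started in the side view.
- **Mates, jar and cup:** all show 0 px shift.
- **Chocolate position:** the networks put its centre at x 0.670 m (top camera) and 0.674 m (side camera), about 4 mm apart. That puts its near edge at or just past the step, on the board.

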